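# Walk a swollen battery pack into the test dock

## Task

The grey battery pack is too wide to grip: walk it along the counter, flat on its base, by alternating pushes on its two rear corners, in between the dock's rails and home against the stop until both brass spring pins are fully pushed in, then give it one firm press of about 15 N against the stop and leave it there. Push by feel, never with more than 25 N, keep it within about 25 degrees of the dock's line, and do not touch the brown terminal cover or the thin top skin. Leave the two cells and the copper clip as they are.

Things in the scene. Friction and masses are not known exactly. Their poses are not given: they have to be found in the camera images.
- pack: Heavy loose grey battery pack (0.6 to 0.95 kg, friction about 0.6), a flat box 100 mm long (x), 170 wide (y), 48 high. Origin: centre of its underside; +x is its front, the rear face is at x = -50 mm. Pushing one rear corner 12 mm forward turns it by roughly 0.1 rad and takes its centre about 5 mm forward and some 3 mm towards the other side.
- corner_left (a point): Middle of the free patch on the pack's left (+y) rear corner: on the rear face, 72 mm left of the middle, 24 mm high. The patch reaches from 55 mm (edge of the brown cover) to 85 mm (the pack's edge).
- corner_right (a point): The same for the right (-y) rear corner.
- cover: Brown bakelite terminal cover fixed on the middle of the pack's rear face; it sticks out 14 mm behind it (x -64 to -50 mm in the pack's frame), is 110 mm wide (y -55 to 55 mm) and spans heights 8 to 44 mm. Brittle: not to be touched. Its origin is the pack's origin.
- skin: Thin swollen skin with a yellow patch over nearly the whole top of the pack (92 x 162 mm, top at 51 mm height): not to be touched. Its origin is the pack's origin.
- dock: Fixed steel test dock. Origin: on the counter, middle of the mouth; +x points in, the way the pack must go. Two rails 30 mm high with inner faces at y = +-91 mm (6 mm play each side) run from x = 0 to 75 mm; the mouth flares out to y = +-107 mm at x = -27 mm. A blue bar closes the frame at x = 73 to 87 mm; the stop is in front of it.
- dock_depth (a point): A mark on the dock's axis at x = 35 mm, the least depth of the stop: a hard blue plate 178 mm wide and 42 mm high, clamped with its face anywhere from 0 to 15 mm beyond this mark (not measured: feel for it). So the pack's centre ends 0 to 15 mm short of the mouth and its rear corners stay outside.
- pin_left (a joint): Travel in m of the left (+y) brass spring pin, a 12 mm thick rod 55 mm from the middle, 24 mm above the counter, that stands out 8 mm from the stop plate's face: 0 = out, 0.008 = fully in, flush with the plate. It pushes back with only 0.3 to 1 N, less than the pack's friction, so the pack stays where it is put.
- pin_right (a joint): The same for the right (-y) brass spring pin.
- cell_a: Bystander: a black battery cell with a brass cap and a red band, standing, 33 mm in diameter, 63 mm high, loose. Origin: centre of its underside.
- cell_b: Bystander: a second such cell, on the other side of the dock or pack.
- clip: Bystander: a copper grounding clip, 60 x 14 x 20 mm, lying loose. Origin: centre of its underside.

How it is judged:
By the outcome, as a careful person would: the job done as asked, in the order asked, and still so for the second after the job is handed in, with the robot touching nothing.
It also fails if it takes over 72 s, if anything falls off the work surface, if the arm or the gripper's body presses on something with over 40 N, if the wrist force passes 120 N, or if a joint passes its speed limit or range.

## Robot

A 6-joint arm with a two-finger parallel gripper is mounted at the origin on the work surface. World frame = base frame: x ahead of the robot, y to its left, z up, the work surface at z = 0. Lengths are in m, angles in degrees, forces in N, time in s.
With the tool pointing down it reaches from about 0.4 to 0.825 m from the base axis. Payload 7 kg.
Tool frame: the origin (TCP) lies midway between the tips of the shut fingers; the grasp point (between the pads) lies 19 mm behind it (r.grip_point_offset is the z of the grasp point in the tool frame, in m); z points along the fingers, y is the line along which they close (so a half turn about z gives the same grasp; the last joint's range is limited). The gripper opens to 88 mm and grips with 3 to 60 N. Pads are 19 mm wide; open, the fingers measure 130 mm over their backs; the gripper's body (78 mm by 193 mm) begins 47 mm behind the grasp point.
Start: joints at [88.47, 20.546, 0.682, 0, -70.136, -16.507], TCP at [0.209, 0.642, 0.227] pointing down, gripper open.
Joint ranges: [-176.03, 176.03], [-82.01, 121.73], [-58.28, 71.71], [-173.87, 95.51], [-174.79, -0.11], [-173.66, 173.66]. Speed limits (degrees/s): [136.94, 136.94, 172.46, 180, 180, 180].

## Interface

Orientations are given as [roll, pitch, yaw] about the fixed x, y, z axes, in that order (R = Rz(yaw) Ry(pitch) Rx(roll)).
In Python, from plant import r, viewer, recognise, outline_of, pinpoint gives the robot as it stands.
- The arm moves only by the tool move_arm, never from a script. Its argument "targets" is a list of rows, each a list of 2 entries, a list of its own where there are three numbers: the shift along the tool's x, y, z in cm, then the turn, a rotation vector about the tool's x, y, z in rad. A call has 1 to 5 rows; each row is the pose to reach, as a shift and turn from the pose commanded when the call began, along the tool's axes at that moment; what a row does not reach only later rows make up. A row lasts 1/8 s, in which the tool goes at most 62.5 mm and 10.7 degrees, less where a joint would pass 70% of its speed; a pose out of reach is approached as far as the arm can. A call with a gripper value outside its range is refused whole. "jaw" is the finger opening in cm, from 0 to 8.76, set as the call begins (left out, the last holds). The fingers move at their own pace and stop on an object; "squeeze" is the grip in N (left out, the last holds). Time passes only in rows, so rows that repeat a pose let the fingers close. It gives the time, the measured TCP pose, the force, the opening and the grip force at its end, in the units of the state.
- r.get_state(): the state, without advancing time (a new reading comes with each control period).
- viewer.capture(name): name is "side" or "top"; returns a dict with "image" (400x640x3 uint8, blue, green, red), "intrinsics" (3x3 intrinsics, pixels), "camera_from_world" (4x4, takes a point from world to camera coordinates). Camera axes: x right, y up, looking along -z (the intrinsics and any distortion apply to the point x, -y, -z); pixel columns grow to the right and rows downward; lengths in m; the calibration is good to about 2 mm. A picture is of the moment at which its call begins. There is no depth.
- r.close_job(): hands the job in; it is judged then, once.
Trained networks look in the newest picture that a camera, given by its name, has taken for a name from the list of things; names that differ only in an ending like _2 or _b are one class to them, and where a whole thing is asked for, a point or a joint stands for the part that bears it (a point fixed in the world has none). Each returns a list of dicts, best first, with "score" (0 to 1); they miss things now and then, are a little off and sometimes report something else, mostly with a low value. They report only what shows in the picture. A call takes as long as a camera call.
- recognise(label, camera): "box" ([left, top, right, bottom] in pixels, round what is visible of it).
- outline_of(label, camera): "mask" (400x640 bool, what is visible of it) and "box" ([left, top, right, bottom] in pixels, round what is visible of it).
- pinpoint(label, camera): "location" ([row, column] in pixels: a listed point, or the origin of a listed thing).
The state is a dict: "time_s": time; "joints": joint angles; "qd": joint speeds; "joint_torque": joint torques, N m; "tcp_pos": TCP position; "eef_rot": TCP orientation; "contact_force": force on the tool from outside, world axes, zero at the start; "moment": the same for the moment, N m; "gripper_width": finger opening in m; "gripper_force": force on a finger pad.
Only numpy, scipy, OpenCV 4.12 (cv2) and the standard library are available. Lean on these libraries where they do the work, as an engineer would, in place of code of your own. Each camera call takes 0.05 s, during which the arm holds its last target. There are 200 camera calls.

## Working session

There is one attempt and no reset: what is moved stays moved. The work goes in short steps, Python scripts to look and compute and a tool call to move; the robot and the scene stay as the last step left them, time stands still between calls to the robot, and variables do not carry over. Pictures are saved under pics/ and viewed, at most 10 in all, crops included, and the job is handed in when it is done.

Besides the shell and the picture viewer there is one more tool, called after ">>>" in YAML: its name, and indented under it one key for each argument. move_arm: Moves the arm, as the interface text tells. Its arguments: {"type":"object","properties":{"targets":{"type":"array","items":{"type":"array"}},"jaw":{"type":"number"},"squeeze":{"type":"number"}},"required":["targets"]}

```bash
mkdir -p pics; ls
cat > h.py <<'E'
import numpy as np, cv2
from plant import r, viewer, recognise, outline_of, pinpoint
def ray(c,row,col):
    K=np.array(c["intrinsics"]);T=np.array(c["camera_from_world"])
    d=np.linalg.inv(K)@[col,row,1]; d=np.array([d[0],-d[1],-d[2]])
    R=T[:3,:3]; return -R.T@T[:3,3], R.T@d
def at_z(c,rc,z):
    o,d=ray(c,*rc); return o+d*(z-o[2])/d[2]
def proj(c,p):
    T=np.array(c["camera_from_world"]);q=T[:3,:3]@p+T[:3,3]
    u=np.array(c["intrinsics"])@[q[0],-q[1],-q[2]]; return u[:2]/u[2]
E
python3 - <<'E'
from h import *
np.set_printoptions(precision=4,suppress=True)
H=dict(pack=0,corner_left=.024,corner_right=.024,cover=0,dock=0,dock_depth=0,pin_left=.024,pin_right=.024,cell_a=0,clip=0)
for cam in("top","side"):
    c=viewer.capture(cam);cv2.imwrite(f"pics/{cam}0.png",c["image"])
    print(cam,ray(c,200,320))
    for l,z in H.items():
        for d in pinpoint(l,cam)[:2]: print(l,round(d["score"],2),np.array(d["location"]),at_z(c,d["location"],z))
s=r.get_state();print(s["time_s"],s["tcp_pos"],s["eef_rot"],s["contact_force"])
E
```

```text
pics
top (array([0.454 , 0.0281, 0.8542]), array([ 0.2058,  0.0032, -0.9787]))
corner_left 0.88 [272.7 287.4] [0.4727 0.1042 0.024 ]
corner_right 0.68 [247.5 353.8] [ 0.5221 -0.0391  0.024 ]
dock_depth 0.63 [179.3 296.6] [0.6835 0.0832 0.    ]Traceback (most recent call last):
  File "<stdin>", line 8, in <module>
ValueError: it knows: cell, clip, corner_left, corner_right, cover, dock, dock_depth, pack, skin
```

Run:
```python
from h import *
np.set_printoptions(precision=4,suppress=True)
H=dict(pack=0,corner_left=.024,corner_right=.024,cover=0,skin=0,dock=0,dock_depth=0,cell=0,clip=0)
for cam in("top","side"):
    c=viewer.capture(cam);cv2.imwrite(f"pics/{cam}0.png",c["image"])
    print(cam,ray(c,200,320))
    for l,z in H.items():
        for d in pinpoint(l,cam)[:2]: print(l,round(d["score"],2),np.array(d["location"]),at_z(c,d["location"],z))
s=r.get_state();print(s["time_s"],s["tcp_pos"],s["eef_rot"],s["contact_force"])
```

```text
top (array([0.454 , 0.0281, 0.8542]), array([ 0.2058,  0.0032, -0.9787]))
pack 0.64 [236.4 309.6] [0.5514 0.0562 0.    ]
corner_left 0.76 [269.7 289.7] [0.4789 0.0992 0.024 ]
corner_right 0.67 [165.1 373.2] [ 0.7052 -0.0907  0.024 ]
corner_right 0.63 [242.3 352.4] [ 0.5334 -0.0366  0.024 ]
cover 0.67 [243.  352.6] [ 0.5341 -0.0389  0.    ]
cover 0.23 [235.5 310.9] [0.5534 0.0533 0.    ]
skin 0.57 [238.5 311.4] [0.5466 0.0523 0.    ]
dock_depth 0.78 [177.3 296.3] [0.6883 0.0839 0.    ]
cell 0.83 [165.3 371.7] [ 0.7121 -0.0907  0.    ]
cell 0.57 [230.3 224.6] [0.5704 0.2456 0.    ]
clip 0.68 [135.7 239.8] [0.793 0.215 0.   ]
side (array([0.2257, 0.4822, 0.6542]), array([ 0.4996, -0.5092, -0.7008]))
pack 0.95 [255.1 359.7] [ 0.5457  0.0602 -0.    ]
corner_left 0.62 [283.4 378.8] [0.4742 0.0994 0.024 ]
corner_left 0.18 [257.  361.1] [0.5296 0.0772 0.024 ]
corner_right 0.67 [217.2 399.9] [ 0.5366 -0.0412  0.024 ]
corner_right 0.52 [170.8 342.6] [ 0.699  -0.0676  0.024 ]
skin 0.89 [254.6 359.7] [0.5464 0.0593 0.    ]
dock_depth 0.63 [224.2 293.6] [0.6842 0.0871 0.    ]
cell 0.93 [171.7 341.4] [ 0.7169 -0.0847  0.    ]
cell 0.71 [313.1 270.3] [0.5746 0.2457 0.    ]
clip 0.53 [234.2 197.3] [0.7976 0.2244 0.    ]
1.35 [0.209  0.6418 0.2265] [179.9991   0.0001 -18.0351] [ 0.4769 -0.6249 -0.2602]
```

View pics/top0.png

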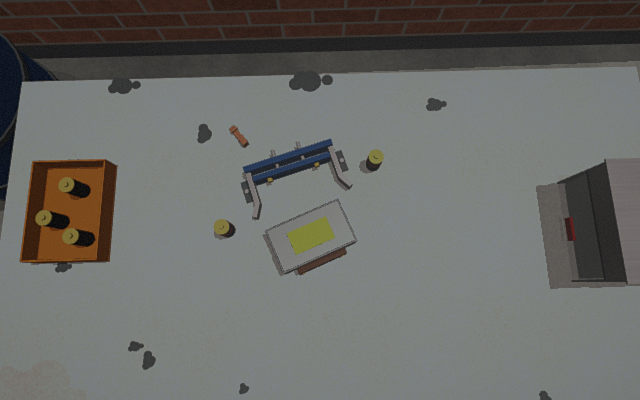

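View pics/side0.png

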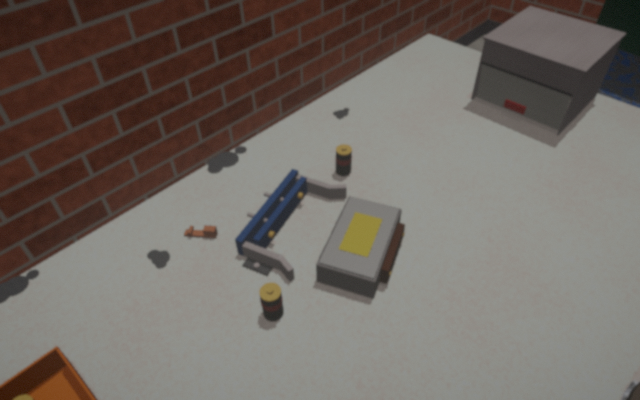

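```bash
cat >> h.py <<'E'
from scipy.optimize import minimize
def box(x0,x1,y0,y1,z0,z1): return np.array([[x,y,z] for x in(x0,x1) for y in(y0,y1) for z in(z0,z1)])
PACK=[box(-.05,.05,-.085,.085,0,.048),box(-.046,.046,-.081,.081,.048,.051),box(-.064,-.05,-.055,.055,.008,.044)]
def place(P,q):
    c,s=np.cos(q[2]),np.sin(q[2]); return P@np.array([[c,-s,0],[s,c,0],[0,0,1]]).T+[q[0],q[1],0]
def sil(c,q,parts,S=4):
    m=np.zeros((400*S,640*S),np.uint8)
    for P in parts:
        uv=np.array([proj(c,p) for p in place(P,q)])*S+S/2
        cv2.fillConvexPoly(m,cv2.convexHull(uv.round().astype(np.int32)),1)
    return cv2.resize(m.astype(np.float32),(640,400),interpolation=cv2.INTER_AREA)
def fit(obs,q0,parts):
    f=lambda q:sum(1-np.minimum(m,a).sum()/np.maximum(m,a).sum() for c,m in obs for a in[sil(c,q,parts)])
    best=minimize(f,q0,method="Nelder-Mead",options=dict(initial_simplex=np.array(q0)+np.array([[0,0,0],[.01,0,0],[0,.01,0],[0,0,.1]]),xatol=1e-4,fatol=1e-4))
    return best.x,best.fun
def see_pack(q0,cams=("top","side")):
    obs=[]
    for cam in cams:
        c=viewer.capture(cam)
        m=[d["mask"] for l in("pack",) for d in outline_of(l,cam)[:1] if d["score"]>.4]
        k=[d["mask"] for d in outline_of("cover",cam)[:1] if d["score"]>.4]
        if m: obs.append((c,m[0].astype(np.float32)))
    return obs
E
python3 - <<'E'
from h import *
np.set_printoptions(precision=4,suppress=True)
obs=see_pack(None)
P2=PACK
for o in [obs]+[[x] for x in obs]:
    for parts in (PACK,PACK[:2]): print(fit(o,[.55,.056,.3],parts))
for cam in("top","side"):
    c=viewer.capture(cam)
    b=[d for d in outline_of("dock",cam)]; print(cam,[(round(d["score"],2),d["box"]) for d in b])
c=viewer.capture("top");im=c["image"][125:285,205:395]
cv2.imwrite("pics/zt.png",cv2.resize(im,None,fx=4.2,fy=3.75*4.2/3.75*.88,interpolation=cv2.INTER_CUBIC))
c=viewer.capture("side");im=c["image"][155:305,215:415]
cv2.imwrite("pics/zs.png",cv2.resize(im,None,fx=4,fy=4,interpolation=cv2.INTER_CUBIC))
E
```

```text
(array([0.5493, 0.0544, 0.3858]), np.float64(0.07538121938705444))
(array([0.5472, 0.0537, 0.3778]), np.float64(0.1891041398048401))
(array([0.5488, 0.0529, 0.3942]), np.float64(0.03742915391921997))
(array([0.547 , 0.0528, 0.3948]), np.float64(0.0914267897605896))
(array([0.549 , 0.0561, 0.3939]), np.float64(0.025729596614837646))
(array([0.5477, 0.0557, 0.375 ]), np.float64(0.08542793989181519))
top [(0.71, [240.1, 141.7, 352.0, 216.0])]
side [(0.91, [233.6, 167.7, 347.6, 281.8])]
```

View pics/zs.png

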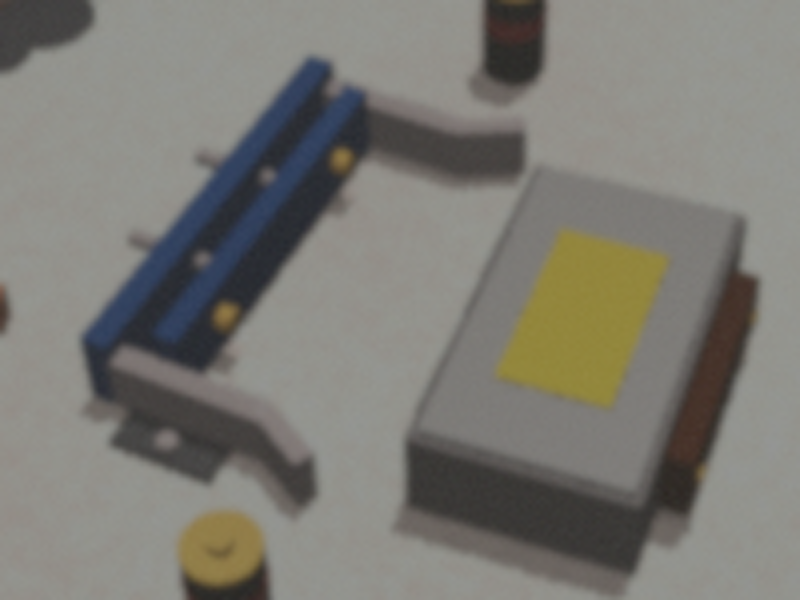

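View pics/zt.png

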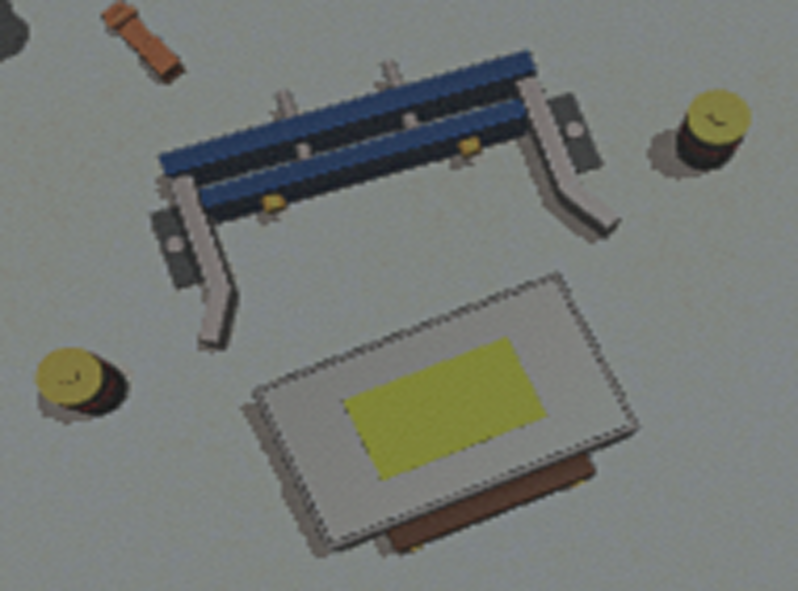

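Run:
```python
from h import *
from scipy.optimize import least_squares
np.set_printoptions(precision=4,suppress=True)
M=np.array([[0,.091,.03],[-.027,.107,.03],[0,-.091,.03],[-.027,-.107,.03]])
T=np.array([[231,290],[224,345],[566,187],[604,230]])/[4.2,3.696]+[205,125]
S=np.array([[272,410],[312,462],[450,130],[523,132]])/4+[215,155]
ct=viewer.capture("top");cs=viewer.capture("side")
f=lambda q:np.r_[[proj(ct,p) for p in place(M,q)]-T,[proj(cs,p) for p in place(M,q)]-S].ravel()
s=least_squares(f,[.66,.075,.25],loss="soft_l1");print(s.x,s.fun.reshape(-1,2))
d=s.x
print("depth mark",place(np.array([[.035,0,0]]),d))
# verify stop & bar edges
q=np.array([.549,.0545,.39]);
c,s_=np.cos(d[2]),np.sin(d[2]);R=np.array([[c,s_],[-s_,c]])
print("pack in dock",R@(q[:2]-d[:2])*1000,np.degrees(q[2]-d[2]))
im=ct["image"].copy();im=cv2.resize(im[115:295,195:405],None,fx=3.8,fy=3.3,interpolation=cv2.INTER_CUBIC)
W=lambda p:tuple(int(v) for v in (np.array(proj(ct,p))+.5-[195,115])*[3.8,3.3])
def poly(P,q,col):
    P=[W(p) for p in place(np.array(P),q)]
    for a,b in zip(P,P[1:]): cv2.line(im,a,b,col,1)
poly([[-.027,.107,.03],[0,.091,.03],[.075,.091,.03]],d,(0,0,255));poly([[-.027,-.107,.03],[0,-.091,.03],[.075,-.091,.03]],d,(0,0,255))
poly([[.035,.089,.042],[.035,-.089,.042]],d,(0,255,0));poly([[.05,.089,.042],[.05,-.089,.042]],d,(0,255,0))
poly([[-.05,-.085,.048],[.05,-.085,.048],[.05,.085,.048],[-.05,.085,.048],[-.05,-.085,.048]],q,(255,0,255))
poly([[-.05,-.055,.044],[-.064,-.055,.044],[-.064,.055,.044],[-.05,.055,.044]],q,(255,0,255))
cv2.imwrite("pics/ov.png",im)
```

```text
[0.6512 0.0795 0.3123] [[-1.8574  0.0332]
 [-3.4636 -0.9275]
 [-3.2684  1.0212]
 [-1.33   -1.7964]
 [ 1.2863 -1.706 ]
 [ 1.0872 -2.3477]
 [ 2.0657  0.7788]
 [ 0.0085 -0.9416]]
depth mark [[0.6845 0.0902 0.    ]]
pack in dock [-104.9108    7.6409] 4.4544358527366406
```

View pics/ov.png

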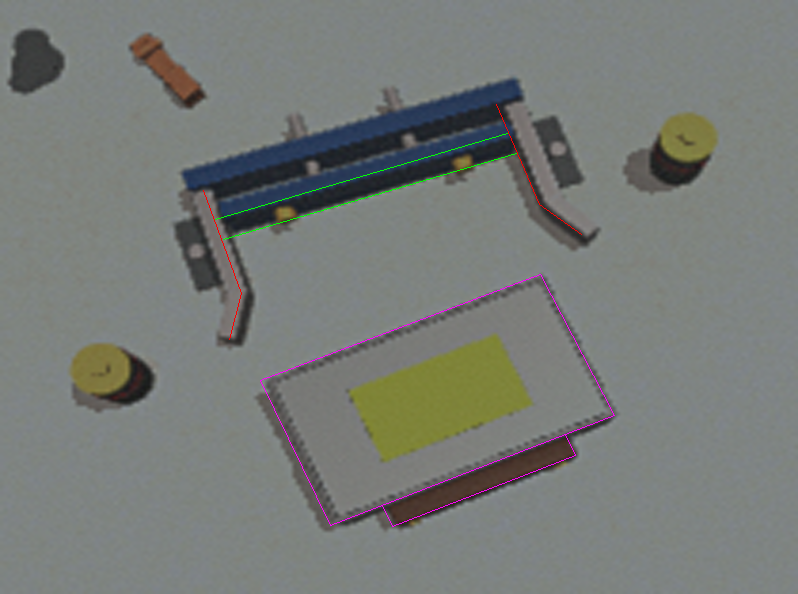

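Run:
```python
from h import *
from scipy.optimize import least_squares
np.set_printoptions(precision=4,suppress=True)
M=np.array([[0,.091,.03],[-.027,.107,.03],[0,-.091,.03],[-.027,-.107,.03]])
T=np.array([[231,290],[224,345],[566,187],[604,230]])/[4.2,3.696]+[205-.5,125-.5]
S=np.array([[272,410],[312,462],[450,130],[523,132]])/4+[215-.5,155-.5]
ct=viewer.capture("top");cs=viewer.capture("side")
for c,O,q in((ct,T,[.5488,.0529,.394]),(cs,S,[.549,.0561,.394])):
    s=least_squares(lambda q:(np.array([proj(c,p) for p in place(M,q)])-O).ravel(),[.66,.075,.25])
    d=s.x;R=np.array([[np.cos(d[2]),np.sin(d[2])],[-np.sin(d[2]),np.cos(d[2])]])
    print(d,s.fun,"rel",R@(np.array(q[:2])-d[:2])*1000,np.degrees(q[2]-d[2]))
s=r.get_state();print(s["time_s"],s["contact_force"])
```

```text
[0.6512 0.0751 0.3127] [ 0.6373  0.4682 -0.9478 -0.4922 -0.8172  1.4235  1.1338 -1.3999] rel [-104.3138   10.3794] 4.657154865086211
[0.6522 0.0827 0.3176] [ 0.2436 -0.3202  0.1115 -0.9672  0.8214  1.8119 -1.2263  0.0296] rel [-106.3212    6.9927] 4.374931769408471
2.15 [ 0.1063 -0.1407  0.8398]
```

>>> move_arm:
  targets:
    - [[20, 24, 3], [0, 0, 0.5]]
    - [[37.9, 46.1, 8], [0, 0, 0.942]]
    - [[37.9, 46.1, 8], [0, 0, 0.942]]
    - [[37.9, 46.1, 8], [0, 0, 0.942]]
    - [[37.9, 46.1, 8], [0, 0, 0.942]]
  jaw: 0

```text
time_s: 2.78
tcp_pos: [0.3226, 0.3516, 0.1863]
eef_rot: [-180.0, 0.0, -72.1]
contact_force: [0.9, 1.1, 0.3]
gripper_width: 0.0427
gripper_force: 0.0
```

>>> move_arm:
  targets:
    - [[6, 0, 0], [0, 0, 0]]
    - [[12, -0.5, 1], [0, 0, 0]]
    - [[18, -1, 3], [0, 0, 0]]
    - [[24, -1.5, 5], [0, 0, 0]]
    - [[28.5, -1.7, 6.6], [0, 0, 0]]

```text
time_s: 3.4
tcp_pos: [0.4282, 0.0861, 0.1201]
eef_rot: [-179.9, 0.0, -71.8]
contact_force: [1.8, 0.6, -0.4]
gripper_width: 0.0005
gripper_force: 0.0
```

```bash
cat >> h.py <<'E'
D=np.array([.6517,.079,np.radians(18.05)])
def todock(p):
    c,s=np.cos(D[2]),np.sin(D[2]); return np.array([[c,s],[-s,c]])@(np.array(p[:2])-D[:2])*1000
def where(q):
    "pack pose and corners in dock frame, tcp, in mm"
    print("pack",todock(q).round(1),np.degrees(q[2]-D[2]).round(1),"CL",todock(place(np.array([[-.05,.072,0]]),q)[0]).round(1),"CR",todock(place(np.array([[-.05,-.072,0]]),q)[0]).round(1))
    s=r.get_state();print("tcp",todock(s["tcp_pos"]).round(1),"z",round(s["tcp_pos"][2]*1000,1),"t",s["time_s"],"F",np.round(s["contact_force"],1),"w",s["gripper_width"])
E
python3 - <<'E'
from h import *
where([.549,.0545,.39])
c=viewer.capture("side");cv2.imwrite("pics/s1.png",cv2.resize(c["image"][100:340,230:550],None,fx=2.5,fy=2.5,interpolation=cv2.INTER_CUBIC))
E
```

```text
pack [-105.2    8.5] 4.3 CL [-160.5   76.6] CR [-149.7  -67. ]
tcp [-210.3   76. ] z 120.1 t 3.4 F [ 1.8  0.6 -0.4] w 0.000510337356231275
```

View pics/s1.png

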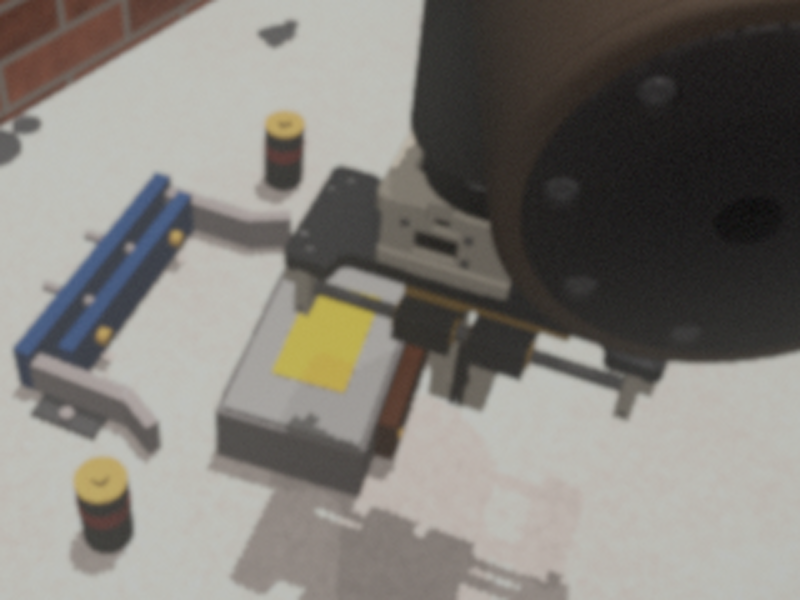

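Run:
```python
from h import *
from scipy.optimize import least_squares
c=viewer.capture("side")
def w(x,y): 
    a=D[2];return D[:2]+np.array([np.cos(a)*x-np.sin(a)*y,np.sin(a)*x+np.cos(a)*y])/1000
for n,u in dict(tip=(414.8,260),tipL=(402,256),brR=(480,266),brL=(351,223),block=(392,237),blockR=(440,249)).items():
    s=least_squares(lambda v:proj(c,np.r_[w(v[0],76),v[1]])-np.array(u),[-210,.14])
    print(n,s.x,s.cost)
```

```text
tip [-2.11655868e+02  1.11704859e-01] 3.2311742677852644e-27
tipL [-1.92519058e+02  1.10962539e-01] 1.6155871338926322e-27
brR [-2.97587945e+02  1.43976763e-01] 1.6155871338926322e-27
brL [-111.38831927    0.14530489] 4.0389678347315804e-28
block [-1.74217766e+02  1.44171095e-01] 6.660257959472376e-25
blockR [-2.42114943e+02  1.51615474e-01] 4.0389678347315804e-28
```

>>> move_arm:
  targets:
    - [[-0.2, 0, 4.5], [0, 0, 0]]
    - [[-0.3, 0, 8.8], [0, 0, 0]]
    - [[-0.3, -1, 8.8], [0, 0, 0]]
    - [[-0.3, -1.8, 8.8], [0, 0, 0]]
    - [[-0.3, -1.8, 8.8], [0, 0, 0]]

```text
time_s: 4.12
tcp_pos: [0.4457, 0.0979, 0.034]
eef_rot: [-179.8, 0.0, -71.7]
contact_force: [0.0, -0.7, 0.4]
gripper_width: 0.0008
gripper_force: 0.0
```

>>> move_arm:
  targets:
    - [[0, -0.3, 0], [0, 0, 0]]
    - [[0, -0.6, 0], [0, 0, 0]]
    - [[0, -0.9, 0], [0, 0, 0]]
    - [[0, -1.2, 0], [0, 0, 0]]
    - [[0, -1.5, 0], [0, 0, 0]]

```text
time_s: 4.75
tcp_pos: [0.458, 0.1012, 0.0322]
eef_rot: [180.0, -0.0, -71.8]
contact_force: [-2.8, 0.7, 0.4]
gripper_width: 0.0007
gripper_force: 1.4
```

Run:
```python
from h import *
where([.549,.0545,.39])
```

```text
pack [-105.2    8.5] 4.3 CL [-160.5   76.6] CR [-149.7  -67. ]
tcp [-177.3   81.1] z 32.2 t 4.75 F [-2.8  0.7  0.4] w 0.0007300350290509745
```

>>> move_arm:
  targets:
    - [[0, -0.4, 0], [0, 0, 0]]
    - [[0, -0.8, 0], [0, 0, 0]]
    - [[0, -1.2, 0], [0, 0, 0]]
    - [[0, -1.6, 0], [0, 0, 0]]
    - [[0, -2.0, 0], [0, 0, 0]]

```text
time_s: 5.38
tcp_pos: [0.4772, 0.1075, 0.0322]
eef_rot: [180.0, -0.0, -71.8]
contact_force: [-1.5, 0.6, -1.4]
gripper_width: 0.0006
gripper_force: 1.0
```

```bash
cat >> h.py <<'E'
def look(q0,cams=("top","side")):
    for cam in cams:
        o=see_pack(None,(cam,))
        if o:
            q,f=fit(o,q0,PACK); print(cam,round(f,3),q.round(4)); where(q)
        c=viewer.capture(cam)
        for l in("corner_left","corner_right"):
            for d in pinpoint(l,cam)[:1]: print(l,round(d["score"],2),todock(at_z(c,d["location"],.024)).round(1))
E
python3 - <<'E'
from h import *
look([.556,.053,.28])
E
```

```text
top 0.259 [0.5636 0.0406 0.2577]
pack [-95.7  -9.2] -3.3 CL [-141.5   65.6] CR [-149.8  -78.2]
tcp [-156.5   81.2] z 32.4 t 5.525 F [ 0.2  0.3 -0.7] w 8.570479550156195e-05
corner_right 0.78 [-145.9  -66.6]
side 0.954 [0.6115 0.0681 0.8404]
pack [-41.6   2.1] 30.1 CL [-121.    39.3] CR [-48.7 -85.3]
tcp [-157.    81.2] z 32.5 t 5.825 F [-0.8  1.5 -0.3] w 0.00039467347653132255
```

>>> move_arm:
  targets:
    - [[0, 4.8, 0], [0, 0, 0]]
    - [[5, 4.8, 0], [0, 0, 0]]
    - [[10, 4.8, 0], [0, 0, 0]]
    - [[14.8, 4.6, 0], [0, 0, 0]]
    - [[14.8, 2.4, 0], [0, 0, 0]]

```text
time_s: 6.6
tcp_pos: [0.5003, -0.0435, 0.0322]
eef_rot: [180.0, 0.0, -72.0]
contact_force: [0.3, 0.5, -0.3]
gripper_width: 0.0003
gripper_force: 0.0
```

>>> move_arm:
  targets:
    - [[0, -0.3, 0], [0, 0, 0]]
    - [[0, -0.6, 0], [0, 0, 0]]
    - [[0, -0.8, 0], [0, 0, 0]]
    - [[0, -1.0, 0], [0, 0, 0]]
    - [[0, -1.2, 0], [0, 0, 0]]

```text
time_s: 7.22
tcp_pos: [0.5119, -0.0365, 0.0324]
eef_rot: [-180.0, 0.0, -71.7]
contact_force: [0.1, -0.1, 0.5]
gripper_width: 0.0004
gripper_force: 0.0
```

Run:
```python
from h import *
where([.556,.053,.28])
c=viewer.capture("top");cv2.imwrite("pics/t2.png",cv2.resize(c["image"][125:285,205:395],None,fx=4,fy=3.6,interpolation=cv2.INTER_CUBIC))
```

```text
pack [-99.    4.9] -2.0 CL [-146.5   78.6] CR [-151.5  -65.3]
tcp [-168.7  -66.5] z 32.4 t 7.225 F [ 0.1 -0.1  0.5] w 0.00036561540921463154
```

View pics/t2.png

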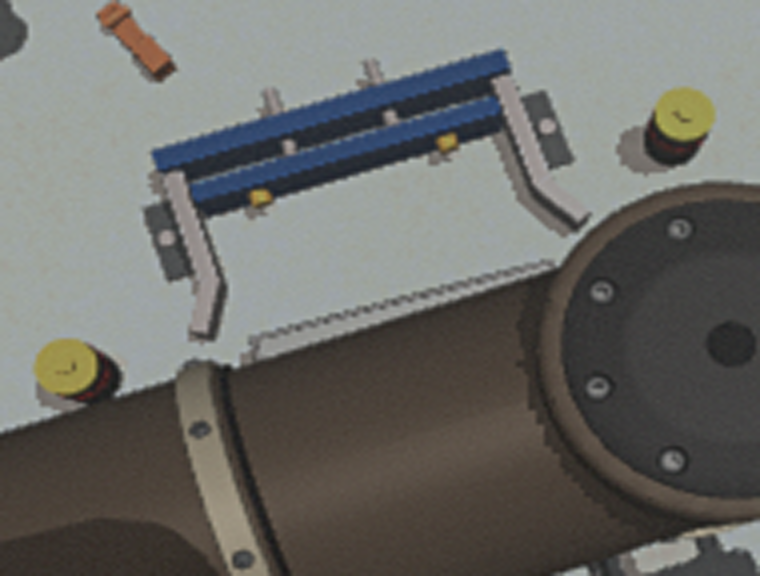

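```bash
cat >> h.py <<'E'
DC=dict(top=(.6512,.0751,.3127),side=(.6522,.0827,.3176))
def pick(cam,c,col,row,z=.048):
    d=DC[cam];p=at_z(c,(row,col),z);co,s=np.cos(d[2]),np.sin(d[2])
    return (np.array([[co,s],[-s,co]])@(p[:2]-np.array(d[:2]))*1000).round(1)
def front(a,b):
    "pack pose from two picked points of the front top edge (a = left corner), dock frame mm"
    th=np.arctan2(-(b-a)[0],-(b-a)[1])*-1; t=np.array([np.cos(th),np.sin(th)]);n=np.array([-np.sin(th),np.cos(th)])
    print("yaw",np.degrees(th).round(1),"centre",(a-50*t-85*n).round(1))
E
python3 - <<'E'
from h import *
c=viewer.capture("top")
a=pick("top",c,268.25,219.5);b=pick("top",c,342.75,197.3);print(a,b)
front(a,b)
E
```

```text
[-43.2  83.7] [-50.8 -81.6]
yaw -2.6 centre [-97.1   1.1]
```

>>> move_arm:
  targets:
    - [[0.4, -0.1, 0], [0, 0, 0]]
    - [[0.4, -0.3, 0], [0, 0, 0]]
    - [[0.4, -0.6, 0], [0, 0, 0]]
    - [[0.4, -1.0, 0], [0, 0, 0]]
    - [[0.4, -1.4, 0], [0, 0, 0]]

```text
time_s: 7.95
tcp_pos: [0.5264, -0.0363, 0.0321]
eef_rot: [180.0, 0.0, -71.8]
contact_force: [-1.8, -1.2, -1.1]
gripper_width: 0.0006
gripper_force: 1.1
```

>>> move_arm:
  targets:
    - [[0, -0.3, 0], [0, 0, 0]]
    - [[0, -0.6, 0], [0, 0, 0]]
    - [[0, -0.9, 0], [0, 0, 0]]
    - [[0, -0.9, 0], [0, 0, 0]]

```text
time_s: 8.45
tcp_pos: [0.5356, -0.0332, 0.0323]
eef_rot: [-180.0, -0.0, -71.7]
contact_force: [-0.6, -1.2, 0.4]
gripper_width: 0.0009
gripper_force: 0.4
```

>>> move_arm:
  targets:
    - [[0, 4.5, 0], [0, 0, 0]]
    - [[-5, 4.6, 0], [0, 0, 0]]
    - [[-10, 4.6, 0], [0, 0, 0]]
    - [[-15, 4.5, 0], [0, 0, 0]]
    - [[-15, 2.0, 0], [0, 0, 0]]

```text
time_s: 9.07
tcp_pos: [0.4686, 0.1064, 0.0333]
eef_rot: [-179.9, 0.1, -71.4]
contact_force: [1.4, -0.6, -0.1]
gripper_width: 0.0005
gripper_force: 0.0
```

>>> move_arm:
  targets:
    - [[0, -0.3, 0], [0, 0, 0]]
    - [[0, -0.6, 0], [0, 0, 0]]
    - [[0, -0.9, 0], [0, 0, 0]]
    - [[0, -1.2, 0], [0, 0, 0]]
    - [[0, -1.6, 0], [0, 0, 0]]

```text
time_s: 9.7
tcp_pos: [0.4835, 0.1071, 0.0321]
eef_rot: [179.9, -0.0, -71.8]
contact_force: [-2.7, 0.8, 1.0]
gripper_width: 0.0008
gripper_force: 1.5
```

>>> move_arm:
  targets:
    - [[0, -0.4, 0], [0, 0, 0]]
    - [[0, -0.8, 0], [0, 0, 0]]
    - [[0, -1.2, 0], [0, 0, 0]]
    - [[0, -1.6, 0], [0, 0, 0]]
    - [[0, -1.6, 0], [0, 0, 0]]

```text
time_s: 10.32
tcp_pos: [0.5002, 0.113, 0.0324]
eef_rot: [-180.0, -0.0, -71.7]
contact_force: [-0.4, -0.6, -0.8]
gripper_width: 0.0005
gripper_force: 0.1
```

Run:
```python
from h import *
where([.556,.053,.28])
c=viewer.capture("side");cv2.imwrite("pics/s3.png",cv2.resize(c["image"][155:305,215:415],None,fx=4,fy=4,interpolation=cv2.INTER_CUBIC))
```

```text
pack [-99.    4.9] -2.0 CL [-146.5   78.6] CR [-151.5  -65.3]
tcp [-133.5   79.3] z 32.4 t 10.325 F [-0.4 -0.6 -0.8] w 0.0004604515288978462
```

View pics/s3.png

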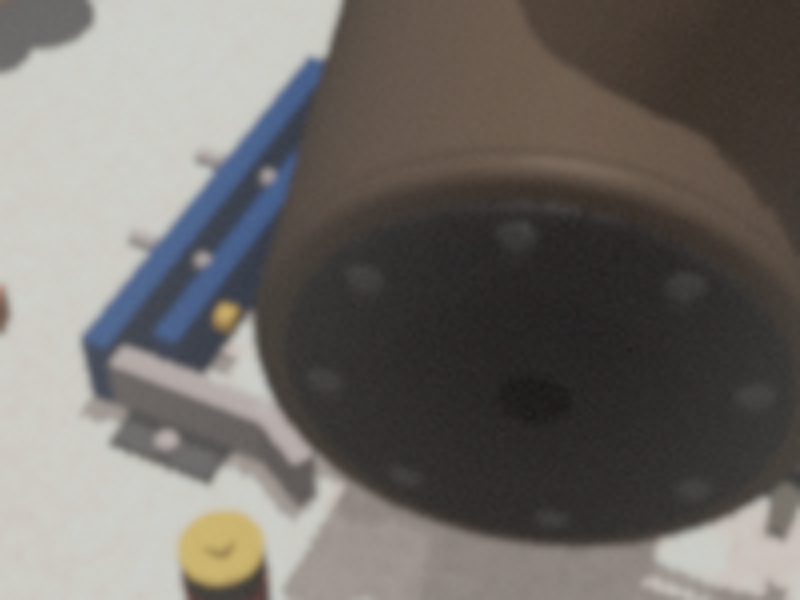

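>>> move_arm:
  targets:
    - [[0, 4.8, 0], [0, 0, 0]]
    - [[5, 5.0, 0], [0, 0, 0]]
    - [[10, 5.0, 0], [0, 0, 0]]
    - [[14.9, 4.8, 0], [0, 0, 0]]
    - [[14.9, 2.2, 0], [0, 0, 0]]

```text
time_s: 11.0
tcp_pos: [0.5255, -0.0387, 0.0326]
eef_rot: [-180.0, -0.0, -72.0]
contact_force: [0.5, 0.7, -0.6]
gripper_width: 0.0006
gripper_force: 0.0
```

>>> move_arm:
  targets:
    - [[0, -0.3, 0], [0, 0, 0]]
    - [[0, -0.6, 0], [0, 0, 0]]
    - [[0, -0.9, 0], [0, 0, 0]]
    - [[0, -1.2, 0], [0, 0, 0]]
    - [[0, -1.6, 0], [0, 0, 0]]

```text
time_s: 11.62
tcp_pos: [0.5394, -0.0308, 0.0322]
eef_rot: [179.9, -0.0, -71.7]
contact_force: [-2.7, -2.6, 1.8]
gripper_width: 0.0003
gripper_force: 1.6
```

>>> move_arm:
  targets:
    - [[0, -0.4, 0], [0, 0, 0]]
    - [[0, -0.8, 0], [0, 0, 0]]
    - [[0, -1.2, 0], [0, 0, 0]]
    - [[0, -1.4, 0], [0, 0, 0]]

```text
time_s: 12.12
tcp_pos: [0.5539, -0.0262, 0.0322]
eef_rot: [180.0, 0.0, -71.8]
contact_force: [-2.5, -2.6, 1.3]
gripper_width: 0.0004
gripper_force: 1.6
```

Run:
```python
from h import *
where([.556,.053,.28])
```

```text
pack [-99.    4.9] -2.0 CL [-146.5   78.6] CR [-151.5  -65.3]
tcp [-125.5  -69.7] z 32.2 t 12.125 F [-2.5 -2.6  1.3] w 0.0004102278534947188
```

>>> move_arm:
  targets:
    - [[0, 5, 0], [0, 0, 0]]
    - [[2, 6, -5], [0, 0, 0]]
    - [[8, 6, -5], [0, 0, 0]]
    - [[14, 6, -5], [0, 0, 0]]
    - [[20, 6, -5], [0, 0, 0]]

```text
time_s: 12.75
tcp_pos: [0.5614, -0.2365, 0.0832]
eef_rot: [-179.8, -0.1, -71.7]
contact_force: [2.0, 0.5, 0.4]
gripper_width: 0.0005
gripper_force: 0.0
```

>>> move_arm:
  targets:
    - [[6, 0, 0], [0, 0, 0]]
    - [[12, 0, 0], [0, 0, 0]]
    - [[17, 0, 0], [0, 0, 0]]

```text
time_s: 13.12
tcp_pos: [0.6142, -0.3988, 0.0823]
eef_rot: [-179.9, -0.1, -71.8]
contact_force: [1.3, 0.5, 0.2]
gripper_width: 0.0007
gripper_force: 0.0
```

Run:
```python
from h import *
for cam in("top","side"):
    o=see_pack(None,(cam,))
    for f0 in o:
        q,f=fit([f0],[.588,.056,.38],PACK);d=DC[cam];co,s=np.cos(d[2]),np.sin(d[2])
        print(cam,round(f,3),np.array([[co,s],[-s,co]])@(q[:2]-np.array(d[:2]))*1000,np.degrees(q[2]-d[2]))
c=viewer.capture("top");cv2.imwrite("pics/t4.png",cv2.resize(c["image"][125:285,205:395],None,fx=4,fy=3.6,interpolation=cv2.INTER_CUBIC))
where(q)
```

```text
top 0.027 [-61.45841059   9.94799619] 2.899262030399509
side 0.024 [-63.50335227   5.688456  ] 2.4326386240052997
pack [-61.9   8.9] 2.6 CL [-115.1   78.6] CR [-108.6  -65.3]
tcp [-183.9 -439.1] z 82.5 t 13.475 F [ 0.2  0.2 -0.7] w 0.0008402815195782257
```

View pics/t4.png

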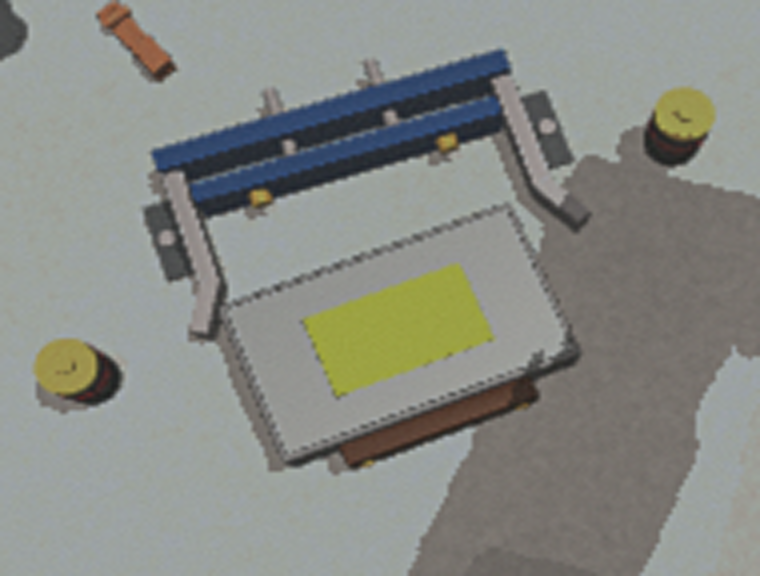

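>>> move_arm:
  targets:
    - [[-6, 1, 0], [0, 0, 0]]
    - [[-12, 1.6, 0], [0, 0, 0]]
    - [[-18, 1.6, 0], [0, 0, 0]]
    - [[-24, 1.6, 0], [0, 0, 0]]
    - [[-30, 1.6, 0], [0, 0, 0]]

```text
time_s: 14.1
tcp_pos: [0.5028, -0.1139, 0.0831]
eef_rot: [-179.9, -0.0, -71.7]
contact_force: [0.0, 0.8, -0.4]
gripper_width: 0.0007
gripper_force: 0.0
```

>>> move_arm:
  targets:
    - [[-6, 0, 0], [0, 0, 0]]
    - [[-12, 0, 0], [0, 0, 0]]
    - [[-18, 0, 0], [0, 0, 0]]
    - [[-22, 0, 2.5], [0, 0, 0]]
    - [[-22, 0, 5], [0, 0, 0]]

```text
time_s: 14.72
tcp_pos: [0.4342, 0.096, 0.0331]
eef_rot: [-179.8, 0.1, -71.4]
contact_force: [0.2, -0.6, 0.3]
gripper_width: 0.0008
gripper_force: 0.0
```

Run:
```python
from h import *
where([.5925,.0675,.36])
```

```text
pack [-59.8   7.4] 2.6 CL [-113.    77.1] CR [-106.6  -66.8]
tcp [-201.5   83.6] z 33.1 t 14.725 F [ 0.2 -0.6  0.3] w 0.0007841559589122708
```

>>> move_arm:
  targets:
    - [[0.3, -2.5, 0], [0, 0, 0]]
    - [[0.3, -5, 0], [0, 0, 0]]
    - [[0.3, -5.8, 0], [0, 0, 0]]
    - [[0.3, -6.1, 0], [0, 0, 0]]
    - [[0.3, -6.4, 0], [0, 0, 0]]

```text
time_s: 15.35
tcp_pos: [0.4956, 0.1095, 0.0325]
eef_rot: [180.0, 0.0, -71.7]
contact_force: [0.9, -0.7, 0.0]
gripper_width: 0.0005
gripper_force: 0.0
```

>>> move_arm:
  targets:
    - [[0, -0.3, 0], [0, 0, 0]]
    - [[0, -0.6, 0], [0, 0, 0]]
    - [[0, -0.9, 0], [0, 0, 0]]
    - [[0, -1.3, 0], [0, 0, 0]]
    - [[0, -1.7, 0], [0, 0, 0]]

```text
time_s: 15.98
tcp_pos: [0.5123, 0.1149, 0.0321]
eef_rot: [180.0, -0.0, -71.8]
contact_force: [-2.8, -0.2, -0.2]
gripper_width: 0.0006
gripper_force: 1.2
```

>>> move_arm:
  targets:
    - [[0, -0.4, 0], [0, 0, 0]]
    - [[0, -0.8, 0], [0, 0, 0]]
    - [[0, -1.2, 0], [0, 0, 0]]
    - [[-0.1, -1.6, 0], [0, 0, 0]]

```text
time_s: 16.48
tcp_pos: [0.5276, 0.1209, 0.0322]
eef_rot: [180.0, -0.0, -71.8]
contact_force: [-2.3, 0.2, -1.1]
gripper_width: 0.0005
gripper_force: 0.8
```

Run:
```python
from h import *
where([.5925,.0675,.36])
```

```text
pack [-59.8   7.4] 2.6 CL [-113.    77.1] CR [-106.6  -66.8]
tcp [-105.    78.3] z 32.2 t 16.475 F [-2.3  0.2 -1.1] w 0.00046466353749106124
```

>>> move_arm:
  targets:
    - [[0, 5.2, 0], [0, 0, 0]]
    - [[5, 5.4, 0], [0, 0, 0]]
    - [[10, 5.4, 0], [0, 0, 0]]
    - [[14.2, 5.2, 0], [0, 0, 0]]
    - [[14.2, 3.2, 0], [0, 0, 0]]

```text
time_s: 17.1
tcp_pos: [0.5425, -0.0265, 0.0328]
eef_rot: [-179.9, -0.0, -71.9]
contact_force: [0.0, 0.6, -0.4]
gripper_width: 0.0009
gripper_force: 0.0
```

>>> move_arm:
  targets:
    - [[0, -0.3, 0], [0, 0, 0]]
    - [[0, -0.6, 0], [0, 0, 0]]
    - [[0, -0.9, 0], [0, 0, 0]]
    - [[0, -1.2, 0], [0, 0, 0]]
    - [[0.1, -1.6, 0], [0, 0, 0]]

```text
time_s: 17.73
tcp_pos: [0.5561, -0.0199, 0.0323]
eef_rot: [179.9, 0.0, -71.7]
contact_force: [-3.6, -2.0, 2.4]
gripper_width: 0.0002
gripper_force: 1.8
```

Run:
```python
from h import *
where([.5925,.0675,.36])
c=viewer.capture("top");cv2.imwrite("pics/t5.png",cv2.resize(c["image"][125:285,205:395],None,fx=4,fy=3.6,interpolation=cv2.INTER_CUBIC))
```

```text
pack [-59.8   7.4] 2.6 CL [-113.    77.1] CR [-106.6  -66.8]
tcp [-121.6  -64.4] z 32.3 t 17.725 F [-3.6 -2.   2.4] w 0.00021761850602743246
```

View pics/t5.png

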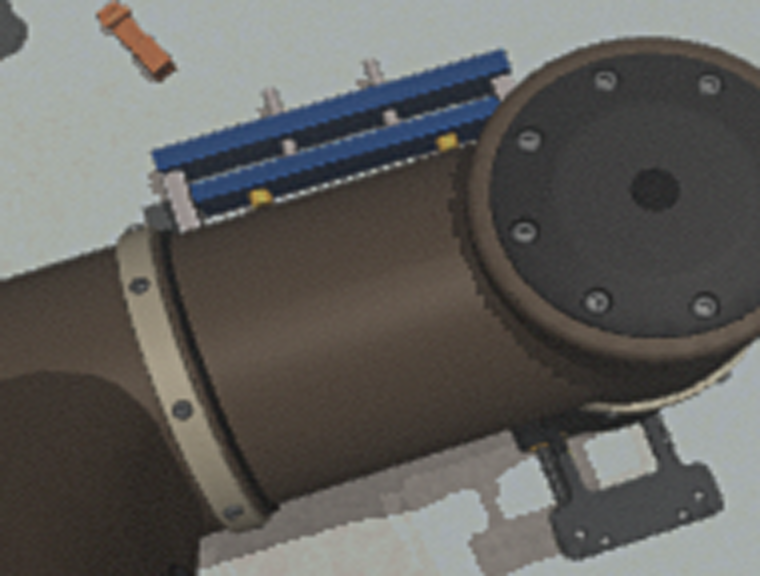

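>>> move_arm:
  targets:
    - [[0, -0.3, 0], [0, 0, 0]]
    - [[0, -0.6, 0], [0, 0, 0]]
    - [[0.1, -0.9, 0], [0, 0, 0]]
    - [[0.1, -0.9, 0], [0, 0, 0]]

```text
time_s: 18.27
tcp_pos: [0.5664, -0.0179, 0.0323]
eef_rot: [-180.0, -0.0, -71.7]
contact_force: [-1.2, -0.9, -0.5]
gripper_width: 0.0006
gripper_force: 0.3
```

Run:
```python
from h import *
where([.5925,.0675,.36])
```

```text
pack [-59.8   7.4] 2.6 CL [-113.    77.1] CR [-106.6  -66.8]
tcp [-111.1  -65.7] z 32.3 t 18.275 F [-1.2 -0.9 -0.5] w 0.0005605908641621834
```

>>> move_arm:
  targets:
    - [[0, 5, 0], [0, 0, 0]]
    - [[2, 6, -5], [0, 0, 0]]
    - [[8, 6, -5], [0, 0, 0]]
    - [[14, 6, -5], [0, 0, 0]]
    - [[20, 6, -5], [0, 0, 0]]

```text
time_s: 18.9
tcp_pos: [0.5732, -0.2284, 0.0833]
eef_rot: [-179.8, -0.1, -71.7]
contact_force: [1.5, 0.1, 0.7]
gripper_width: 0.0005
gripper_force: 0.0
```

>>> move_arm:
  targets:
    - [[6, 0, 0], [0, 0, 0]]
    - [[12, 0, 0], [0, 0, 0]]
    - [[18, 0, 0], [0, 0, 0]]

```text
time_s: 19.27
tcp_pos: [0.6292, -0.3998, 0.0826]
eef_rot: [-179.9, -0.1, -71.7]
contact_force: [1.2, -0.0, 0.0]
gripper_width: 0.0004
gripper_force: 0.0
```

```bash
cat >> h.py <<'E'
def clear(q0):
    for cam in("top","side"):
        for f0 in see_pack(None,(cam,)):
            q,f=fit([f0],q0,PACK);d=DC[cam];co,s=np.cos(d[2]),np.sin(d[2])
            print(cam,round(f,3),(np.array([[co,s],[-s,co]])@(q[:2]-np.array(d[:2]))*1000).round(1),np.degrees(q[2]-d[2]).round(1))
    where(q)
E
python3 - <<'E'
from h import *
clear([.61,.066,.29])
E
```

```text
top 0.034 [-40.6   5.1] -2.2
side 0.029 [-42.6   1.6] -3.2
pack [-41.    4.8] -3.1 CL [-87.1  79.4] CR [-94.8 -64.4]
tcp [-170.2 -445.3] z 82.2 t 19.575 F [0.2 0.5 0.7] w 0.0007014319473759334
```

>>> move_arm:
  targets:
    - [[-6, 1, 0], [0, 0, 0]]
    - [[-12, 2, 0], [0, 0, 0]]
    - [[-18, 3, 0], [0, 0, 0]]
    - [[-24, 3, 0], [0, 0, 0]]
    - [[-30, 3, 0], [0, 0, 0]]

```text
time_s: 20.2
tcp_pos: [0.5045, -0.1195, 0.0832]
eef_rot: [-179.9, -0.0, -71.6]
contact_force: [1.8, 0.4, 0.3]
gripper_width: 0.0006
gripper_force: 0.0
```

>>> move_arm:
  targets:
    - [[-6, 0, 0], [0, 0, 0]]
    - [[-12, 0, 0], [0, 0, 0]]
    - [[-18, 0, 0], [0, 0, 0]]
    - [[-22.3, 0, 2.5], [0, 0, 0]]
    - [[-22.3, 0, 5], [0, 0, 0]]

```text
time_s: 20.82
tcp_pos: [0.435, 0.0934, 0.0331]
eef_rot: [-179.8, 0.1, -71.4]
contact_force: [-0.2, -0.6, -0.2]
gripper_width: 0.0005
gripper_force: 0.0
```

Run:
```python
from h import *
where([.611,.0705,.265])
```

```text
pack [-41.3   4.5] -2.9 CL [-87.7  78.9] CR [-94.9 -64.9]
tcp [-201.6   80.8] z 33.1 t 20.825 F [-0.2 -0.6 -0.2] w 0.0004750537878025709
```

>>> move_arm:
  targets:
    - [[0, -4, 0], [0, 0, 0]]
    - [[0, -8, 0], [0, 0, 0]]
    - [[0, -8.8, 0], [0, 0, 0]]
    - [[0, -9.1, 0], [0, 0, 0]]
    - [[0, -9.4, 0], [0, 0, 0]]

```text
time_s: 21.45
tcp_pos: [0.5238, 0.119, 0.0326]
eef_rot: [180.0, 0.0, -71.7]
contact_force: [-0.2, -0.3, 0.4]
gripper_width: 0.0005
gripper_force: 0.0
```

>>> move_arm:
  targets:
    - [[0, -0.3, 0], [0, 0, 0]]
    - [[0, -0.6, 0], [0, 0, 0]]
    - [[0, -0.9, 0], [0, 0, 0]]
    - [[0, -1.3, 0], [0, 0, 0]]
    - [[0, -1.7, 0], [0, 0, 0]]

```text
time_s: 22.08
tcp_pos: [0.541, 0.1244, 0.0322]
eef_rot: [180.0, 0.0, -71.8]
contact_force: [-4.3, 0.6, 2.0]
gripper_width: 0.0004
gripper_force: 1.6
```

Run:
```python
from h import *
where([.611,.0705,.265])
```

```text
pack [-41.3   4.5] -2.9 CL [-87.7  78.9] CR [-94.9 -64.9]
tcp [-91.2  77.4] z 32.2 t 22.075 F [-4.3  0.6  2. ] w 0.00038010684693810375
```

>>> move_arm:
  targets:
    - [[0, 5.0, 0], [0, 0, 0]]
    - [[5, 5.2, 0], [0, 0, 0]]
    - [[10, 5.2, 0], [0, 0, 0]]
    - [[14.3, 5.0, 0], [0, 0, 0]]
    - [[14.3, 3.0, 0], [0, 0, 0]]

```text
time_s: 22.7
tcp_pos: [0.5584, -0.0236, 0.0324]
eef_rot: [-179.9, -0.0, -72.0]
contact_force: [-0.2, 0.3, 0.7]
gripper_width: -0.0001
gripper_force: 0.0
```

>>> move_arm:
  targets:
    - [[0, -0.3, 0], [0, 0, 0]]
    - [[0, -0.6, 0], [0, 0, 0]]
    - [[0, -0.9, 0], [0, 0, 0]]
    - [[0, -1.3, 0], [0, 0, 0]]
    - [[0.1, -1.7, 0], [0, 0, 0]]

```text
time_s: 23.32
tcp_pos: [0.5729, -0.0166, 0.0322]
eef_rot: [179.9, 0.0, -71.7]
contact_force: [-3.1, -2.2, 1.4]
gripper_width: 0.0006
gripper_force: 1.5
```

>>> move_arm:
  targets:
    - [[0, -0.4, 0], [0, 0, 0]]
    - [[0.1, -0.8, 0], [0, 0, 0]]
    - [[0.1, -1.2, 0], [0, 0, 0]]
    - [[0.1, -1.4, 0], [0, 0, 0]]

```text
time_s: 23.82
tcp_pos: [0.5875, -0.0131, 0.0322]
eef_rot: [180.0, -0.0, -71.8]
contact_force: [-4.9, -4.6, 1.9]
gripper_width: 0.0006
gripper_force: 2.6
```

Run:
```python
from h import *
where([.611,.0705,.265])
```

```text
pack [-41.3   4.5] -2.9 CL [-87.7  78.9] CR [-94.9 -64.9]
tcp [-89.6 -67.7] z 32.2 t 23.825 F [-4.9 -4.6  1.9] w 0.0005684801845383695
```

>>> move_arm:
  targets:
    - [[0, 4.0, 0], [0, 0, 0]]
    - [[-5, 4.4, 0], [0, 0, 0]]
    - [[-10, 4.4, 0], [0, 0, 0]]
    - [[-14.7, 4.2, 0], [0, 0, 0]]
    - [[-14.7, 1.2, 0], [0, 0, 0]]

```text
time_s: 24.45
tcp_pos: [0.5293, 0.1264, 0.0332]
eef_rot: [-179.9, 0.1, -71.5]
contact_force: [0.0, -0.1, 0.0]
gripper_width: 0.0005
gripper_force: 0.0
```

>>> move_arm:
  targets:
    - [[0, -0.2, 0], [0, 0, 0]]
    - [[0, -0.5, 0], [0, 0, 0]]
    - [[0, -0.8, 0], [0, 0, 0]]
    - [[0, -1.1, 0], [0, 0, 0]]
    - [[0, -1.4, 0], [0, 0, 0]]

```text
time_s: 25.08
tcp_pos: [0.5427, 0.1267, 0.0322]
eef_rot: [179.9, -0.0, -71.8]
contact_force: [-3.9, -0.2, 2.0]
gripper_width: 0.0004
gripper_force: 1.9
```

>>> move_arm:
  targets:
    - [[0, -0.3, 0], [0, 0, 0]]
    - [[0, -0.6, 0], [0, 0, 0]]
    - [[0, -0.6, 0], [0, 0, 0]]

```text
time_s: 25.45
tcp_pos: [0.5491, 0.1292, 0.0321]
eef_rot: [-180.0, -0.0, -71.7]
contact_force: [-0.7, 0.3, -0.6]
gripper_width: 0.0006
gripper_force: 0.6
```

Run:
```python
from h import *
where([.611,.0705,.265])
```

```text
pack [-41.3   4.5] -2.9 CL [-87.7  78.9] CR [-94.9 -64.9]
tcp [-82.   79.5] z 32.1 t 25.45 F [-0.7  0.3 -0.6] w 0.0006333908328507459
```

>>> move_arm:
  targets:
    - [[0, 4.4, 0], [0, 0, 0]]
    - [[5, 4.6, 0], [0, 0, 0]]
    - [[10, 4.6, 0], [0, 0, 0]]
    - [[14.8, 4.4, 0], [0, 0, 0]]
    - [[14.8, 1.7, 0], [0, 0, 0]]

```text
time_s: 26.08
tcp_pos: [0.5796, -0.02, 0.0326]
eef_rot: [-180.0, -0.0, -72.0]
contact_force: [0.5, -0.4, -0.6]
gripper_width: 0.0008
gripper_force: 0.0
```

>>> move_arm:
  targets:
    - [[0, -0.2, 0], [0, 0, 0]]
    - [[0, -0.5, 0], [0, 0, 0]]
    - [[0, -0.8, 0], [0, 0, 0]]
    - [[0, -1.1, 0], [0, 0, 0]]
    - [[0, -1.4, 0], [0, 0, 0]]

```text
time_s: 26.7
tcp_pos: [0.5916, -0.0126, 0.0322]
eef_rot: [179.9, -0.0, -71.7]
contact_force: [-2.5, -3.6, 1.9]
gripper_width: 0.0005
gripper_force: 1.5
```

>>> move_arm:
  targets:
    - [[0, -0.3, 0], [0, 0, 0]]
    - [[0, -0.6, 0], [0, 0, 0]]
    - [[0, -0.6, 0], [0, 0, 0]]

```text
time_s: 27.08
tcp_pos: [0.5975, -0.011, 0.032]
eef_rot: [179.9, -0.0, -71.8]
contact_force: [-3.2, -4.4, 0.8]
gripper_width: 0.0001
gripper_force: 1.9
```

Run:
```python
from h import *
where([.611,.0705,.265])
```

```text
pack [-41.3   4.5] -2.9 CL [-87.7  78.9] CR [-94.9 -64.9]
tcp [-79.4 -68.8] z 32.0 t 27.075 F [-3.2 -4.4  0.8] w 9.423334997243991e-05
```

>>> move_arm:
  targets:
    - [[0, 4.0, 0], [0, 0, 0]]
    - [[-5, 4.4, 0], [0, 0, 0]]
    - [[-10, 4.4, 0], [0, 0, 0]]
    - [[-14.8, 4.2, 0], [0, 0, 0]]
    - [[-14.8, 1.2, 0], [0, 0, 0]]

```text
time_s: 27.7
tcp_pos: [0.5398, 0.13, 0.0332]
eef_rot: [-179.9, 0.1, -71.5]
contact_force: [1.1, 0.7, 0.9]
gripper_width: 0.0002
gripper_force: 0.0
```

>>> move_arm:
  targets:
    - [[0, -0.2, 0], [0, 0, 0]]
    - [[0, -0.5, 0], [0, 0, 0]]
    - [[0, -0.7, 0], [0, 0, 0]]
    - [[0, -0.9, 0], [0, 0, 0]]
    - [[0, -1.1, 0], [0, 0, 0]]

```text
time_s: 28.32
tcp_pos: [0.5502, 0.1292, 0.0322]
eef_rot: [179.9, -0.0, -71.8]
contact_force: [-3.5, 0.2, 1.5]
gripper_width: 0.0004
gripper_force: 1.6
```

>>> move_arm:
  targets:
    - [[0, -0.2, 0], [0, 0, 0]]
    - [[0, -0.4, 0], [0, 0, 0]]
    - [[0, -0.6, 0], [0, 0, 0]]

```text
time_s: 28.7
tcp_pos: [0.5564, 0.1316, 0.0321]
eef_rot: [180.0, -0.0, -71.8]
contact_force: [-2.8, 0.6, -0.7]
gripper_width: 0.0006
gripper_force: 1.2
```

Run:
```python
from h import *
where([.611,.0705,.265])
```

```text
pack [-41.3   4.5] -2.9 CL [-87.7  78.9] CR [-94.9 -64.9]
tcp [-74.3  79.5] z 32.1 t 28.7 F [-2.8  0.6 -0.7] w 0.0006430962232690415
```

>>> move_arm:
  targets:
    - [[0, 4.4, 0], [0, 0, 0]]
    - [[5, 4.6, 0], [0, 0, 0]]
    - [[10, 4.6, 0], [0, 0, 0]]
    - [[14.8, 4.4, 0], [0, 0, 0]]
    - [[14.8, 1.3, 0], [0, 0, 0]]

```text
time_s: 29.32
tcp_pos: [0.5911, -0.0163, 0.0326]
eef_rot: [-180.0, -0.0, -72.0]
contact_force: [0.8, 0.9, -0.2]
gripper_width: 0.0006
gripper_force: 0.0
```

>>> move_arm:
  targets:
    - [[0, -0.2, 0], [0, 0, 0]]
    - [[0, -0.4, 0], [0, 0, 0]]
    - [[0, -0.6, 0], [0, 0, 0]]
    - [[0, -0.8, 0], [0, 0, 0]]
    - [[0, -1.0, 0], [0, 0, 0]]

```text
time_s: 29.95
tcp_pos: [0.599, -0.0102, 0.0323]
eef_rot: [179.9, -0.0, -71.7]
contact_force: [-3.5, -3.0, 2.5]
gripper_width: 0.0003
gripper_force: 1.7
```

>>> move_arm:
  targets:
    - [[0, -0.2, 0], [0, 0, 0]]
    - [[0, -0.4, 0], [0, 0, 0]]
    - [[0, -0.4, 0], [0, 0, 0]]

```text
time_s: 30.32
tcp_pos: [0.6035, -0.009, 0.0321]
eef_rot: [180.0, -0.0, -71.8]
contact_force: [-3.3, -3.1, 2.2]
gripper_width: 0.0004
gripper_force: 2.1
```

Run:
```python
from h import *
where([.611,.0705,.265])
```

```text
pack [-41.3   4.5] -2.9 CL [-87.7  78.9] CR [-94.9 -64.9]
tcp [-73.1 -68.7] z 32.1 t 30.325 F [-3.3 -3.1  2.2] w 0.0004218976933972683
```

>>> move_arm:
  targets:
    - [[0, -0.2, 0], [0, 0, 0]]
    - [[0, -0.4, 0], [0, 0, 0]]
    - [[0, -0.4, 0], [0, 0, 0]]

```text
time_s: 30.7
tcp_pos: [0.606, -0.0085, 0.0319]
eef_rot: [179.8, -0.0, -71.8]
contact_force: [-6.1, -7.1, 4.1]
gripper_width: 0.0004
gripper_force: 3.9
```

>>> move_arm:
  targets:
    - [[0, 4.0, 0], [0, 0, 0]]
    - [[-5, 4.4, 0], [0, 0, 0]]
    - [[-10, 4.4, 0], [0, 0, 0]]
    - [[-14.8, 4.2, 0], [0, 0, 0]]
    - [[-14.8, 1.2, 0], [0, 0, 0]]

```text
time_s: 31.32
tcp_pos: [0.5494, 0.1333, 0.0332]
eef_rot: [-179.8, 0.1, -71.5]
contact_force: [0.2, -0.1, -0.1]
gripper_width: 0.0008
gripper_force: 0.0
```

>>> move_arm:
  targets:
    - [[0, -0.2, 0], [0, 0, 0]]
    - [[0, -0.4, 0], [0, 0, 0]]
    - [[0, -0.6, 0], [0, 0, 0]]
    - [[0, -0.8, 0], [0, 0, 0]]
    - [[0, -1.0, 0], [0, 0, 0]]

```text
time_s: 31.95
tcp_pos: [0.5582, 0.1318, 0.0321]
eef_rot: [179.9, 0.0, -71.8]
contact_force: [-5.7, 0.3, 1.4]
gripper_width: 0.0003
gripper_force: 2.0
```

Run:
```python
from h import *
where([.611,.0705,.265])
```

```text
pack [-41.3   4.5] -2.9 CL [-87.7  78.9] CR [-94.9 -64.9]
tcp [-72.5  79.2] z 32.1 t 31.95 F [-5.7  0.3  1.4] w 0.00026445988553085154
```

>>> move_arm:
  targets:
    - [[0, -0.2, 0], [0, 0, 0]]
    - [[0, -0.4, 0], [0, 0, 0]]
    - [[0, -0.4, 0], [0, 0, 0]]

```text
time_s: 32.33
tcp_pos: [0.5626, 0.1337, 0.0321]
eef_rot: [179.9, 0.0, -71.8]
contact_force: [-5.3, 0.6, 1.3]
gripper_width: 0.0007
gripper_force: 2.1
```

Run:
```python
from h import *
where([.611,.0705,.265])
```

```text
pack [-41.3   4.5] -2.9 CL [-87.7  78.9] CR [-94.9 -64.9]
tcp [-67.8  79.6] z 32.1 t 32.325 F [-5.3  0.6  1.3] w 0.0007118899229457216
```

>>> move_arm:
  targets:
    - [[0, -0.1, 0], [0, 0, 0]]
    - [[0, -0.2, 0], [0, 0, 0]]
    - [[0, -0.3, 0], [0, 0, 0]]

```text
time_s: 32.7
tcp_pos: [0.5639, 0.134, 0.0319]
eef_rot: [179.8, -0.0, -71.8]
contact_force: [-11.4, 0.5, 7.0]
gripper_width: 0.0007
gripper_force: 5.5
```

>>> move_arm:
  targets:
    - [[0, 4.4, 0], [0, 0, 0]]
    - [[5, 4.6, 0], [0, 0, 0]]
    - [[10, 4.6, 0], [0, 0, 0]]
    - [[14.9, 4.4, 0], [0, 0, 0]]
    - [[14.9, 1.3, 0], [0, 0, 0]]

```text
time_s: 33.33
tcp_pos: [0.601, -0.0143, 0.0327]
eef_rot: [-179.9, -0.0, -72.0]
contact_force: [0.2, 1.3, -0.4]
gripper_width: 0.0004
gripper_force: 0.0
```

>>> move_arm:
  targets:
    - [[0, -0.2, 0], [0, 0, 0]]
    - [[0, -0.4, 0], [0, 0, 0]]
    - [[0, -0.5, 0], [0, 0, 0]]
    - [[0, -0.6, 0], [0, 0, 0]]
    - [[0, -0.8, 0], [0, 0, 0]]

```text
time_s: 33.95
tcp_pos: [0.6065, -0.0087, 0.0323]
eef_rot: [179.9, 0.0, -71.7]
contact_force: [-5.1, -3.6, 3.7]
gripper_width: 0.0001
gripper_force: 2.6
```

Run:
```python
from h import *
where([.611,.0705,.265])
```

```text
pack [-41.3   4.5] -2.9 CL [-87.7  78.9] CR [-94.9 -64.9]
tcp [-70.2 -69.4] z 32.3 t 33.95 F [-5.1 -3.6  3.7] w 0.00014678655685091075
```

>>> move_arm:
  targets:
    - [[0, -0.1, 0], [0, 0, 0]]
    - [[0, -0.2, 0], [0, 0, 0]]
    - [[0, -0.3, 0], [0, 0, 0]]
    - [[0, -0.3, 0], [0, 0, 0]]

```text
time_s: 34.45
tcp_pos: [0.6081, -0.0085, 0.0319]
eef_rot: [179.7, 0.0, -71.8]
contact_force: [-8.3, -4.0, 5.4]
gripper_width: 0.0006
gripper_force: 4.3
```

Run:
```python
from h import *
where([.611,.0705,.265])
```

```text
pack [-41.3   4.5] -2.9 CL [-87.7  78.9] CR [-94.9 -64.9]
tcp [-68.6 -69.7] z 31.9 t 34.45 F [-8.3 -4.   5.4] w 0.0006199875393183247
```

>>> move_arm:
  targets:
    - [[0, -0.1, 0], [0, 0, 0]]
    - [[0, -0.15, 0], [0, 0, 0]]
    - [[0, -0.15, 0], [0, 0, 0]]

```text
time_s: 34.83
tcp_pos: [0.6081, -0.0085, 0.0318]
eef_rot: [179.6, 0.0, -71.8]
contact_force: [-11.7, -3.6, 8.8]
gripper_width: 0.0004
gripper_force: 6.2
```

Run:
```python
from h import *
where([.611,.0705,.265])
```

```text
pack [-41.3   4.5] -2.9 CL [-87.7  78.9] CR [-94.9 -64.9]
tcp [-68.5 -69.7] z 31.8 t 34.825 F [-11.7  -3.6   8.8] w 0.0004216024636604705
```

>>> move_arm:
  targets:
    - [[0, 4.0, 0], [0, 0, 0]]
    - [[-5, 4.4, 0], [0, 0, 0]]
    - [[-10, 4.4, 0], [0, 0, 0]]
    - [[-14.8, 4.2, 0], [0, 0, 0]]
    - [[-14.8, 1.2, 0], [0, 0, 0]]

```text
time_s: 35.45
tcp_pos: [0.5534, 0.133, 0.0331]
eef_rot: [-179.9, 0.0, -71.5]
contact_force: [0.5, 0.1, 0.9]
gripper_width: 0.0006
gripper_force: 0.0
```

>>> move_arm:
  targets:
    - [[0, -0.2, 0], [0, 0, 0]]
    - [[0, -0.4, 0], [0, 0, 0]]
    - [[0, -0.6, 0], [0, 0, 0]]
    - [[0, -0.8, 0], [0, 0, 0]]
    - [[0, -0.8, 0], [0, 0, 0]]

```text
time_s: 36.08
tcp_pos: [0.562, 0.1321, 0.0323]
eef_rot: [-180.0, 0.0, -71.8]
contact_force: [-1.0, 0.3, -1.2]
gripper_width: 0.0007
gripper_force: 0.0
```

Run:
```python
from h import *
where([.611,.0705,.265])
```

```text
pack [-41.3   4.5] -2.9 CL [-87.7  78.9] CR [-94.9 -64.9]
tcp [-68.8  78.2] z 32.3 t 36.075 F [-1.   0.3 -1.2] w 0.0006714543216381567
```

>>> move_arm:
  targets:
    - [[0, -0.1, 0], [0, 0, 0]]
    - [[0, -0.2, 0], [0, 0, 0]]
    - [[0, -0.3, 0], [0, 0, 0]]
    - [[0, -0.3, 0], [0, 0, 0]]

```text
time_s: 36.58
tcp_pos: [0.5637, 0.1328, 0.032]
eef_rot: [179.9, -0.0, -71.8]
contact_force: [-6.0, -0.6, 3.3]
gripper_width: 0.0006
gripper_force: 2.6
```

Run:
```python
from h import *
where([.611,.0705,.265])
```

```text
pack [-41.3   4.5] -2.9 CL [-87.7  78.9] CR [-94.9 -64.9]
tcp [-67.   78.4] z 32.0 t 36.575 F [-6.  -0.6  3.3] w 0.000638232490710045
```

>>> move_arm:
  targets:
    - [[0, 5, 0], [0, 0, 0]]
    - [[-2, 6, -5], [0, 0, 0]]
    - [[-8, 10, -8], [0, 0, 0]]
    - [[-14, 13, -8], [0, 0, 0]]
    - [[-20, 13, -8], [0, 0, 0]]

```text
time_s: 37.2
tcp_pos: [0.3838, 0.2703, 0.1134]
eef_rot: [-179.8, 0.1, -71.8]
contact_force: [1.3, 1.1, 0.8]
gripper_width: -0.0
gripper_force: 0.0
```

>>> move_arm:
  targets:
    - [[-6, 0, 0], [0, 0, 0]]
    - [[-12, 0, 0], [0, 0, 0]]
    - [[-18, 0, 0], [0, 0, 0]]

```text
time_s: 37.58
tcp_pos: [0.3279, 0.4426, 0.1125]
eef_rot: [-179.9, 0.1, -71.7]
contact_force: [1.2, 0.2, -0.3]
gripper_width: 0.0003
gripper_force: 0.0
```

Run:
```python
from h import *
clear([.652,.08,.315])
c=viewer.capture("top")
b,g,rr=[c["image"][...,i].astype(int) for i in range(3)]
# brass: yellowish pixels between stop plate and pack (dock x 20..50), top camera
for row in range(140,230):
    for col in range(235,345):
        if rr[row,col]-b[row,col]>35:
            p=pick("top",c,col,row,.03)
            if 15<p[0]<60 and abs(p[1])<80: print(col,row,p,rr[row,col],g[row,col],b[row,col])
# profile across the seam along dock axis at y=+-30, 0
import math
d=DC["top"]
for y in(-70,-55,-30,30,55,70):
    out=[]
    for x in range(30,72,3):
        p=place(np.array([[x/1000,y/1000,.045]]),d)[0];u=proj(c,p);out.append(tuple(int(v) for v in c["image"][int(round(u[1])),int(round(u[0]))]))
    print(y,out)
```

```text
top 0.027 [-0.5  3.3] -0.5
side 0.735 [-44.2 -60.9] 27.0
pack [-42.4 -57.7] 27.1 CL [-119.7  -16.4] CR [ -54.1 -144.6]
tcp [-195.4  442.8] z 111.9 t 37.875 F [ 0.1 -1.4 -0.5] w 0.0006266300309978421
312 172 [ 29.4 -39.2] 121 122 82
313 172 [ 28.7 -41.3] 123 126 66
309 173 [ 29.5 -32.2] 120 122 84
310 173 [ 28.7 -34.2] 126 129 66
311 173 [ 28.  -36.3] 127 130 57
312 173 [ 27.3 -38.4] 126 130 52
313 173 [ 26.5 -40.5] 126 130 44
314 173 [ 25.8 -42.6] 125 129 63
306 174 [ 29.5 -25.1] 121 123 85
307 174 [ 28.8 -27.2] 125 128 64
308 174 [ 28.1 -29.3] 125 128 57
309 174 [ 27.3 -31.4] 126 130 54
310 174 [ 26.6 -33.5] 128 132 50
311 174 [ 25.8 -35.6] 126 131 50
312 174 [ 25.1 -37.7] 126 130 51
313 174 [ 24.3 -39.8] 126 130 46
314 174 [ 23.6 -41.9] 127 132 53
304 175 [ 28.8 -20.2] 124 127 63
305 175 [ 28.1 -22.3] 126 130 60
306 175 [ 27.4 -24.4] 125 127 51
307 175 [ 26.6 -26.5] 125 129 47
308 175 [ 25.9 -28.6] 125 128 47
309 175 [ 25.1 -30.6] 128 132 53
310 175 [ 24.4 -32.7] 127 132 52
311 175 [ 23.7 -34.8] 127 132 54
312 175 [ 22.9 -36.9] 127 131 53
313 175 [ 22.2 -39. ] 124 128 48
314 175 [ 
[... 8472 characters left out ...]
 126), (118, 123, 128), (71, 70, 69)]
30 [(117, 116, 116), (116, 117, 117), (112, 116, 115), (110, 114, 113), (114, 115, 113), (112, 115, 114), (78, 80, 81), (84, 52, 37), (84, 56, 41), (83, 55, 39), (89, 67, 59), (115, 119, 125), (105, 109, 114), (105, 107, 113)]
55 [(113, 114, 113), (113, 117, 115), (112, 114, 114), (114, 115, 116), (112, 113, 113), (114, 116, 115), (96, 95, 97), (87, 59, 46), (85, 57, 38), (85, 56, 39), (90, 83, 75), (46, 42, 38), (36, 31, 30), (46, 41, 40)]
70 [(114, 117, 116), (113, 115, 114), (113, 114, 114), (111, 112, 113), (112, 114, 114), (111, 113, 111), (87, 92, 92), (89, 60, 43), (84, 56, 38), (87, 57, 41), (90, 85, 76), (46, 43, 38), (38, 33, 30), (41, 35, 32)]
```

>>> move_arm:
  targets:
    - [[6, 0, 0], [0, 0, 0]]
    - [[12, 0, 0], [0, 0, 0]]
    - [[18, 0, 0], [0, 0, 0]]
    - [[24, 0, 0], [0, 0, 0]]
    - [[30, 0, 0], [0, 0, 0]]

```text
time_s: 38.55
tcp_pos: [0.4229, 0.1523, 0.1126]
eef_rot: [-179.9, 0.0, -71.8]
contact_force: [0.9, 0.5, 0.7]
gripper_width: 0.0006
gripper_force: 0.0
```

>>> move_arm:
  targets:
    - [[6, 0, 0], [0, 0, 0]]
    - [[12, 0, 0], [0, 0, 0]]
    - [[18, 0, 2.5], [0, 0, 0]]
    - [[21.3, 0, 5.5], [0, 0, 0]]
    - [[21.3, 0, 8], [0, 0, 0]]

```text
time_s: 39.17
tcp_pos: [0.489, -0.0506, 0.0312]
eef_rot: [-180.0, -0.0, -72.1]
contact_force: [0.4, -0.1, 0.3]
gripper_width: 0.0008
gripper_force: 0.0
```

Run:
```python
from h import *
where([.651,.079,.31])
```

```text
pack [-0.7  0.2] -0.3 CL [-50.3  72.5] CR [-51.  -71.5]
tcp [-194.8  -72.8] z 31.2 t 39.175 F [ 0.4 -0.1  0.3] w 0.0008023055584886339
```

>>> move_arm:
  targets:
    - [[-0.2, -5, -0.1], [0, 0, 0]]
    - [[-0.3, -10, -0.1], [0, 0, 0]]
    - [[-0.3, -11.6, -0.1], [0, 0, 0]]
    - [[-0.3, -12.0, -0.1], [0, 0, 0]]
    - [[-0.3, -12.3, -0.1], [0, 0, 0]]

```text
time_s: 39.8
tcp_pos: [0.6039, -0.0066, 0.033]
eef_rot: [180.0, 0.0, -71.8]
contact_force: [0.3, -0.6, -0.6]
gripper_width: 0.0001
gripper_force: 0.0
```

>>> move_arm:
  targets:
    - [[0, -0.15, 0], [0, 0, 0]]
    - [[0, -0.3, 0], [0, 0, 0]]
    - [[0, -0.45, 0], [0, 0, 0]]
    - [[0, -0.6, 0], [0, 0, 0]]
    - [[0, -0.6, 0], [0, 0, 0]]

```text
time_s: 40.42
tcp_pos: [0.6071, -0.0052, 0.0324]
eef_rot: [179.6, 0.0, -71.8]
contact_force: [-10.1, -3.4, 7.0]
gripper_width: -0.0
gripper_force: 5.0
```

Run:
```python
from h import *
where([.651,.079,.31])
```

```text
pack [-0.7  0.2] -0.3 CL [-50.3  72.5] CR [-51.  -71.5]
tcp [-68.5 -66.3] z 32.4 t 40.425 F [-10.1  -3.4   7. ] w -2.7104095994574882e-05
```

>>> move_arm:
  targets:
    - [[0, -0.08, 0], [0, 0, 0]]
    - [[0, -0.16, 0], [0, 0, 0]]
    - [[0, -0.16, 0], [0, 0, 0]]

```text
time_s: 40.8
tcp_pos: [0.6071, -0.0053, 0.0322]
eef_rot: [179.5, 0.0, -71.8]
contact_force: [-13.4, -3.9, 9.1]
gripper_width: 0.0002
gripper_force: 7.0
```

>>> move_arm:
  targets:
    - [[0, -0.05, 0], [0, 0, 0]]
    - [[0, -0.05, 0], [0, 0, 0]]
    - [[0, -0.05, 0], [0, 0, 0]]
    - [[0, -0.05, 0], [0, 0, 0]]

```text
time_s: 41.3
tcp_pos: [0.6072, -0.0053, 0.0322]
eef_rot: [179.4, 0.0, -71.8]
contact_force: [-15.4, -2.7, 10.9]
gripper_width: 0.0004
gripper_force: 7.7
```

>>> move_arm:
  targets:
    - [[0, 0.3, 0], [0, 0, 0]]
    - [[0, 0.8, 0], [0, 0, 0]]
    - [[0, 3, 0], [0, 0, 0]]
    - [[0, 7, 0], [0, 0, 0]]
    - [[0, 12, -4], [0, 0, 0]]

```text
time_s: 41.92
tcp_pos: [0.498, -0.041, 0.0703]
eef_rot: [179.8, 0.0, -71.7]
contact_force: [0.0, -0.3, 1.5]
gripper_width: 0.0004
gripper_force: 0.0
```

>>> move_arm:
  targets:
    - [[6, 0, -2], [0, 0, 0]]
    - [[12, 0, -4], [0, 0, 0]]
    - [[18, 0, -4], [0, 0, 0]]
    - [[24, 0, -4], [0, 0, 0]]
    - [[30, 0, -4], [0, 0, 0]]

```text
time_s: 42.55
tcp_pos: [0.5951, -0.3275, 0.1127]
eef_rot: [-179.9, -0.1, -71.7]
contact_force: [1.1, 0.5, 0.3]
gripper_width: 0.0005
gripper_force: 0.0
```

Run:
```python
from h import *
clear([.651,.079,.31])
for cam,d in DC.items():
    c=viewer.capture(cam)
    for y in(-75,-65,-55,-40,40,55,65,75):
        out=[]
        for x in range(40,58,2):
            u=proj(c,place(np.array([[x/1000,y/1000,.045]]),d)[0]);p=cv2.getRectSubPix(c["image"],(1,1),tuple(float(v) for v in u))[0,0];out.append((int(p[0]),int(p[2])))
        print(cam,y,out)
```

```text
top 0.025 [-1.4  4. ] -0.4
side 0.059 [-2.3 -0.7] -0.6
pack [-0.7  2.7] -0.4 CL [-50.2  75. ] CR [-51.2 -69. ]
tcp [-180.1 -366.2] z 112.0 t 42.85 F [-1.3 -0.7  0.3] w 0.0003999035360140641
top -75 [(166, 169), (165, 169), (158, 162), (128, 132), (114, 88), (120, 63), (128, 58), (128, 59), (129, 63)]
top -65 [(165, 166), (169, 170), (166, 168), (143, 148), (128, 110), (128, 64), (130, 57), (126, 57), (129, 66)]
top -55 [(164, 166), (165, 167), (158, 161), (125, 127), (101, 85), (121, 62), (127, 57), (126, 57), (128, 63)]
top -40 [(163, 165), (163, 166), (159, 162), (131, 136), (112, 96), (119, 65), (128, 56), (127, 58), (127, 59)]
top 40 [(162, 163), (163, 165), (166, 167), (161, 166), (130, 134), (115, 79), (122, 59), (123, 55), (123, 58)]
top 55 [(160, 162), (161, 163), (164, 166), (157, 161), (142, 143), (127, 93), (122, 59), (121, 55), (124, 59)]
top 65 [(160, 163), (160, 163), (159, 162), (139, 140), (111, 107), (102, 70), (119, 55), (123, 56), (123, 56)]
top 75 [(161, 163), (161, 164), (165, 166), (155, 158), (129, 133), (120, 90), (121, 59), (123, 55), (121, 57)]
side -75 [(12
[... 162 characters left out ...]
83), (102, 65), (101, 58), (95, 53), (83, 52)]
side -55 [(122, 128), (121, 127), (117, 121), (109, 105), (102, 83), (100, 65), (101, 57), (97, 54), (86, 51)]
side -40 [(123, 129), (123, 129), (119, 124), (111, 109), (101, 84), (100, 64), (101, 56), (99, 56), (88, 51)]
side 40 [(123, 129), (123, 128), (122, 127), (115, 117), (105, 97), (98, 73), (97, 57), (97, 54), (98, 64)]
side 55 [(123, 129), (124, 128), (123, 127), (116, 118), (106, 98), (98, 72), (97, 57), (96, 52), (95, 53)]
side 65 [(124, 128), (123, 129), (123, 127), (117, 120), (107, 101), (99, 76), (98, 59), (98, 52), (94, 50)]
side 75 [(105, 109), (106, 111), (107, 112), (104, 107), (99, 93), (97, 72), (97, 58), (98, 54), (96, 52)]
```

```bash
python3 -c "
from h import *
print(r.close_job())"
```

```text
the job is handed in; nothing more can be done
None
```

I walked the pack into the dock and felt a hard stop at both rear corners. I then gave it one press of about 15.5 N, backed the arm clear and handed the job in at about 43 s; the cameras show no gap at the stop plate, but the pins are hidden, so I infer from feel that both are fully in.

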